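# Trip the guard switch of a can turntable in a paint-mixing room

### The job

On the blue can turntable two roller-lever limit switches stand side by side. Check the guard switch, the one with the yellow roller: push its roller arm sideways, towards the side of the deck where the paint can stands, until it has clearly tripped (about 35 degrees or more), stay there a moment, then back off so that the arm springs upright again. Leave the switch with the black roller and the paint can as they are.

Things in the scene. Friction and masses are not known exactly. Their poses are not given: they have to be found in the camera images.
- yellow_roller (a point): Centre of the yellow roller (22 mm dia, 14 mm wide along y) atop the upright arm, 60 mm above its pivot (axis y), 160 mm above the bench. At rest x is level and is the push direction, towards the deck half with the can (can about 145 mm ahead, up to 120 mm aside); z up; tilts with the arm. Grey housing 40 x 40 mm, yellow cap: 40 mm to +y, top 117 mm above the bench, fixed on a 40 mm high deck.
- yellow_arm (a joint): Angle of the yellow-roller arm: 0 upright, positive when pushed in +x of yellow_roller (towards the can's side), stops at +-1.1 rad. A spring of 0.4 N m/rad returns it to 0 (about 4 N at the roller at 0.6 rad). The switch trips at 0.5 rad, when the roller has gone 29 mm sideways and 7 mm down.
- black_roller (a point): Centre of the black roller of the other switch: same build and frame, black cap, about 180 mm from the yellow one along the row, on either side of it. Not to be pushed.
- paint_can: Loose paint can, 108 mm diameter, 158 mm tall, white label with yellow band, black lid with green knob, black handle out to 88 mm from its axis; origin at the centre of its underside, 40 mm above the bench, z up. It stands on the round plate in the middle of the deck's half away from the switches (deck 300 x 360 mm). Not to be disturbed.

How it is judged:
On the way:
1. the yellow-roller arm is pushed over towards the can's side, past its trip angle of 0.5 rad, and kept there for 0.2 s (value of joint yellow_arm above 0.5 rad), for 0.2 s.
At the end, for the whole second after the job is handed in: After having been tripped, the yellow-roller arm is upright again within 0.15 rad; the black roller is within 10 mm of where it started; the paint can is upright within 0.17 rad and within 20 mm of where it stood (value of joint yellow_arm between -0.15 and 0.15 rad and distance of black_roller from where it was at the start of the episode below 0.01 m and distance of paint_can from where it was at the start of the episode below 0.02 m and angle between paint_can's own z axis and vertical below 0.17 rad); the robot touches nothing.
It fails at once if the black-roller arm is deflected (its roller moves more than 15 mm) (distance of black_roller from where it was at the start of the episode above 0.015 m).
It fails at once if the paint can is shifted more than 20 mm or tipped more than 0.3 rad (distance of paint_can from where it was at the start of the episode above 0.02 m or angle between paint_can's own z axis and vertical above 0.3 rad).
It also fails if it takes over 30 s, if anything falls off the work surface, if the arm or the gripper's body presses on something with over 40 N, if the wrist force passes 120 N, or if a joint passes its speed limit or range.

### The arm

A 7-joint arm with a two-finger parallel gripper is mounted at the origin on the work surface. World frame = base frame: x ahead of the robot, y to its left, z up, the work surface at z = 0. Lengths are in m, angles in rad, forces in N, time in s.
With the tool pointing down it reaches from about 0.425 to 0.8 m from the base axis. Payload 8.3 kg.
Tool frame: the origin (TCP) lies at the very end of the fingers, on their centre line; the grasp point (between the pads) lies 19 mm behind it; z points along the fingers, y is the line along which they close (so a half turn about z gives the same grasp; the last joint's range is limited). The gripper opens to 85 mm and grips with 20 to 120 N. Pads are 22 mm wide; open, the fingers measure 114 mm over their backs; the gripper's body (76 mm by 85 mm) begins 54 mm behind the grasp point. The pads swing forward as they close: fully open they stand 13 mm farther back than shut.
Start: joints at [1.221, 0.383, 0.016, 1.37, -0.006, 1.388, -0.046], TCP at [0.177, -0.599, 0.231] pointing down, gripper open.
Joint ranges: [-2.95, 2.95], [-0.25, 2.06], [-1.52, 1.56], [0.18, 2.33], [-1.44, 4.58], [0.02, 2.06], [-3.01, 3.01]. Speed limits (rad/s): [2.39, 2.39, 3.01, 3.01, 3.14, 3.14, 3.14].

### API

Orientations are given as [roll, pitch, yaw] about the fixed x, y, z axes, in that order (R = Rz(yaw) Ry(pitch) Rx(roll)).
In Python, from plant import sense, read_camera, ticket gives the robot as it stands. The module is installed in compiled form; this text tells all that it offers.
- The arm moves only by the tool play_rows, never from a script. Its argument "rows" is a list of rows, each a list of 3 entries, a list of its own where there are three numbers: the shift along the world's x, y, z in units of 0.1 m (1.0 is 0.1 m), then the turn about the world's z in units of 360 degrees (1.0 is 360 degrees), then the opening, from -1 (shut) to 1 (fully open). A call has 1 to 5 rows; each row is the pose to reach, as a shift and turn from the pose commanded when the call began, turning the shorter way round; what a row does not reach only later rows make up. A row lasts 1/8 s, in which the tool goes at most 62.5 mm and 10.7 degrees, less where a joint would pass 70% of its speed; a pose out of reach is approached as far as the arm can. A call with a number of a shift or a turn outside -1 to 1 is refused whole. A call with a gripper value outside its range is refused whole. The fingers move at their own pace and stop on an object; "grip_force" is the grip in N (left out, the last holds). Time passes only in rows, so rows that repeat a pose let the fingers close. It gives the time, the measured TCP pose, the force, the opening and the grip force at its end, in the units of the state.
- sense(): the state, without advancing time (a new reading comes with each control period).
- read_camera(name): name is "scene" or "top"; returns a dict with "pixels" (480x640x3 uint8, red, green, blue), "fx", "fy", "cx", "cy" (pixels), "R" (3x3) and "t" (3): a world point X has camera coordinates R X + t. Camera axes: x right, y down, z forward; pixel columns grow to the right and rows downward; lengths in m; the calibration is good to about 2 mm. A picture is of the moment at which its call begins. There is no depth.
- ticket.close_job(): hands the job in; it is judged then, once.
The state is a dict: "time": time; "joint_pos": joint angles; "joint_velocities": joint speeds; "joint_efforts": joint torques, N m; "ee_pos": TCP position; "eef_rot": TCP orientation; "wrist_force": force on the tool from outside, world axes, zero at the start; "wrist_torque": the same for the moment, N m; "opening": finger opening in m; "finger_force": force on a finger pad.
Only numpy, scipy, OpenCV 4.12 (cv2) and the standard library are available. Lean on these libraries where they do the work, as an engineer would, in place of code of your own. Each camera call takes 0.05 s, during which the arm holds its last target. There are 200 camera calls.

## Working session

There is one attempt and no reset: what is moved stays moved. The work goes in short steps, Python scripts to look and compute and a tool call to move; the robot and the scene stay as the last step left them, time stands still between calls to the robot, and variables do not carry over. Pictures are saved under pics/ and viewed, at most 10 in all, crops included, and the job is handed in when it is done.

Besides the shell and the picture viewer there is one more tool, called after ">>>" by a JSON object that holds its "name" and its "arguments", one argument or row to a line. play_rows: Moves the arm, as the interface text tells. Shifts and turns lie within -1 to 1; 1 stands for 0.1 m of shift or 360 degrees of turn. Its arguments: {"type":"object","properties":{"rows":{"type":"array","items":{"type":"array"}},"grip_force":{"type":"number"}},"required":["rows"]}

```bash
mkdir -p pics; cat > h.py <<'E'
import numpy as np, cv2
from plant import sense, read_camera
def ray(c,u,v):
    d=c["R"].T@np.array([(u-c["cx"])/c["fx"],(v-c["cy"])/c["fy"],1]); o=-c["R"].T@c["t"]; return o,d
def atz(c,u,v,z):
    o,d=ray(c,u,v); return o+d*(z-o[2])/d[2]
def proj(c,X):
    p=c["R"]@np.array(X)+c["t"]; return c["fx"]*p[0]/p[2]+c["cx"],c["fy"]*p[1]/p[2]+c["cy"]
E
python3 - <<'E'
from h import *
for n in("scene","top"):
    c=read_camera(n); cv2.imwrite(f"pics/{n}0.png",c["pixels"][:,:,::-1]); print(n,c["fx"],-c["R"].T@c["t"])
s=sense(); print(s["time"],s["ee_pos"],s["eef_rot"],s["opening"])
E
```

```text
scene 503.63209522712873 [ 1.00914238 -0.19071188  0.69967679]
top 612.8934121443581 [0.47769137 0.00877417 0.82694255]
0.1 [ 0.17670741 -0.59905456  0.23038473] [-3.13989649e+00  2.62565671e-05  2.86840614e-01] 0.08542100627233436
```

View pics/scene0.png

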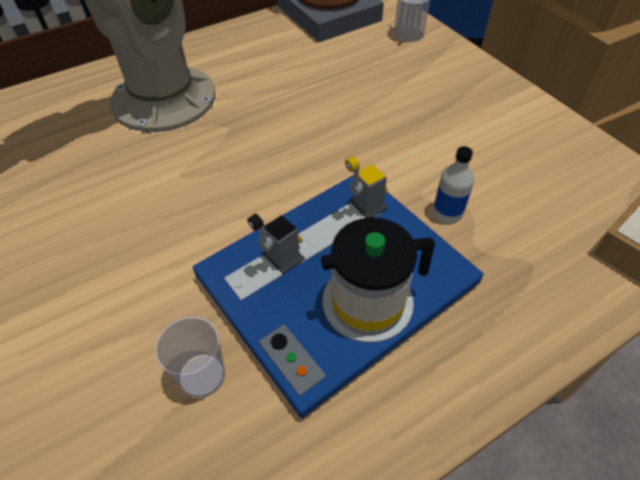

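View pics/top0.png

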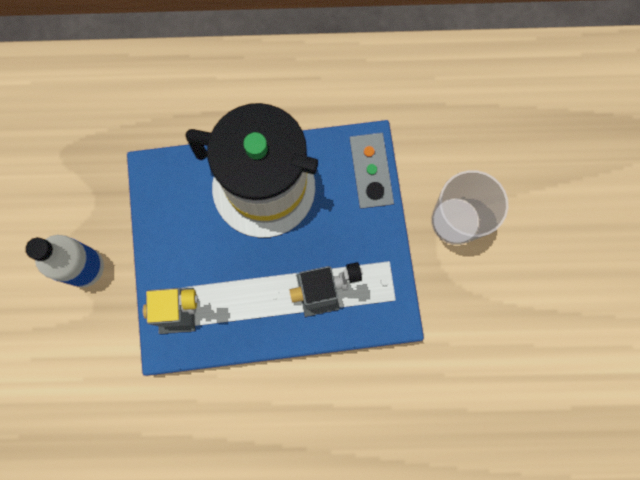

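```bash
python3 - <<'E'
from h import *
S=read_camera("scene");T=read_camera("top")
def tri(a,b):
    A=[];B=[]
    for c,p in((T,a),(S,b)):
        o,d=ray(c,*p); d/=np.linalg.norm(d); M=np.eye(3)-np.outer(d,d); A.append(M);B.append(M@o)
    return np.linalg.lstsq(np.vstack(A),np.hstack(B),rcond=None)[0]
print("tri y",tri((189,299),(352,163)),"tri b",tri((353,272),(257,222)),"knob",tri((255,145),(375,243)))
print("y",atz(T,189,299,.16),atz(S,352,163,.16),"b",atz(T,353,272,.16),atz(S,257,222,.16))
for p in((128,152),(388,123),(420,340),(146,373)): print("deck",atz(T,*p,.04)[:2])
print("plate",atz(T,264,186,.04)[:2],"lid",atz(T,257,151,.198)[:2],"handle ends",atz(T,195,145,.19)[:2],atz(T,312,165,.19)[:2])
E
python3 - <<'E'
from h import *
T=read_camera("top")["pixels"][:,:,::-1];S=read_camera("scene")["pixels"][:,:,::-1]
a=cv2.resize(T[260:340,130:210],(400,400),interpolation=cv2.INTER_CUBIC);b=cv2.resize(S[140:220,320:400],(400,400),interpolation=cv2.INTER_CUBIC)
cv2.imwrite("pics/crop.png",np.hstack([a,b]))
E
```

```text
tri y [0.54432698 0.14385188 0.16049943] tri b [ 0.57034529 -0.0350658   0.15871755] knob [0.70802844 0.06810155 0.19032624]
y [0.54392769 0.14293473 0.16      ] [0.54411745 0.14528045 0.16      ] b [ 0.56951234 -0.03672218  0.16      ] [ 0.57206678 -0.03370506  0.16      ]
deck [0.75635873 0.25294589]
deck [ 0.78859138 -0.09970855]
deck [ 0.49756457 -0.12631733]
deck [0.46397726 0.21978881]
plate [0.70415347 0.0693424 ] lid [0.69796732 0.06442419] handle ends [0.70940143 0.13304203] [0.68331061 0.00550872]
```

View pics/crop.png

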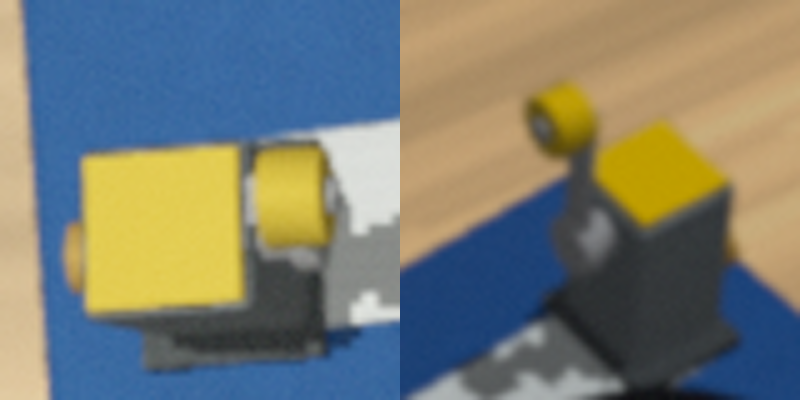

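The top view puts the yellow roller at (189,299) and the black one at (353,272). The scene view puts them at (352,163) and (257,222). That places the yellow roller at about (0.544, 0.1435, 0.16), with the push direction roughly world +x, yawed about 6.5°. I'll approach on the robot side with the fingers shut.

>>> {"name": "play_rows", "arguments": {
  "rows": [
    [[0.3,0.3,0],-0.01,-1],
    [[0.65,0.65,0],-0.02,-1],
    [[1,1,0],-0.028,-1]
  ]
}}

```text
time: 0.68
ee_pos: [0.2777, -0.4983, 0.2312]
eef_rot: [-3.142, -0.0, 0.109]
wrist_force: [0.8, 0.4, 0.3]
opening: 0.0323
finger_force: 0.0
```

>>> {"name": "play_rows", "arguments": {
  "rows": [
    [[0.35,0.35,0],0,-1],
    [[0.7,0.7,0],0,-1],
    [[1,1,0],0,-1]
  ]
}}

```text
time: 1.05
ee_pos: [0.3782, -0.3977, 0.2314]
eef_rot: [3.142, -0.0, 0.112]
wrist_force: [-0.1, -0.5, 0.3]
opening: 0.0001
finger_force: 0.0
```

>>> {"name": "play_rows", "arguments": {
  "rows": [
    [[0.17,0.33,0],0,-1],
    [[0.33,0.67,0],0,-1],
    [[0.5,1,0],0,-1]
  ]
}}

```text
time: 1.42
ee_pos: [0.4273, -0.2983, 0.2314]
eef_rot: [3.141, -0.0, 0.111]
wrist_force: [0.3, 0.1, 0.4]
opening: 0.0003
finger_force: 0.0
```

>>> {"name": "play_rows", "arguments": {
  "rows": [
    [[0.1,0.33,0],0,-1],
    [[0.2,0.67,0],0,-1],
    [[0.3,1,0],0,-1]
  ]
}}

```text
time: 1.8
ee_pos: [0.4571, -0.1983, 0.2314]
eef_rot: [3.141, -0.0, 0.111]
wrist_force: [-0.1, 0.9, 0.2]
opening: 0.0001
finger_force: 0.0
```

>>> {"name": "play_rows", "arguments": {
  "rows": [
    [[0.07,0.33,0],0,-1],
    [[0.14,0.67,0],0,-1],
    [[0.2,1,0],0,-1]
  ]
}}

```text
time: 2.17
ee_pos: [0.477, -0.0983, 0.2314]
eef_rot: [3.141, -0.0, 0.111]
wrist_force: [0.3, -0.3, -0.1]
opening: -0.0001
finger_force: 0.0
```

>>> {"name": "play_rows", "arguments": {
  "rows": [
    [[0,0.33,0],0,-1],
    [[0,0.67,0],0,-1],
    [[0,1,0],0,-1]
  ]
}}

```text
time: 2.55
ee_pos: [0.4767, 0.0017, 0.2314]
eef_rot: [3.141, -0.0, 0.111]
wrist_force: [0.4, 0.5, -0.7]
opening: 0.0004
finger_force: 0.0
```

>>> {"name": "play_rows", "arguments": {
  "rows": [
    [[0,0.33,0],0,-1],
    [[0,0.67,0],0,-1],
    [[0.05,1,0],0,-1]
  ]
}}

```text
time: 2.92
ee_pos: [0.4817, 0.1016, 0.2315]
eef_rot: [3.141, -0.001, 0.111]
wrist_force: [1.2, -0.4, -0.1]
opening: 0.0001
finger_force: 0.0
```

>>> {"name": "play_rows", "arguments": {
  "rows": [
    [[0.08,0.19,0],0,-1],
    [[0.16,0.37,0],0,-1],
    [[0.16,0.37,-0.3],0,-1],
    [[0.16,0.37,-0.6],0,-1],
    [[0.16,0.37,-0.6],0,-1]
  ]
}}

```text
time: 3.55
ee_pos: [0.4963, 0.1369, 0.1693]
eef_rot: [3.141, 0.004, 0.111]
wrist_force: [-0.3, 0.2, 0.5]
opening: -0.0001
finger_force: 0.0
```

```bash
python3 - <<'E'
from h import *
T=read_camera("top")["pixels"][:,:,::-1];S=read_camera("scene")["pixels"][:,:,::-1]
f=lambda i,r,c:cv2.resize(i[r:r+160,c:c+160],(400,400),interpolation=cv2.INTER_CUBIC)
cv2.imwrite("pics/pre.png",np.hstack([f(T,220,110),f(S,90,270)]))
E
```

```text
(no output)
```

View pics/pre.png

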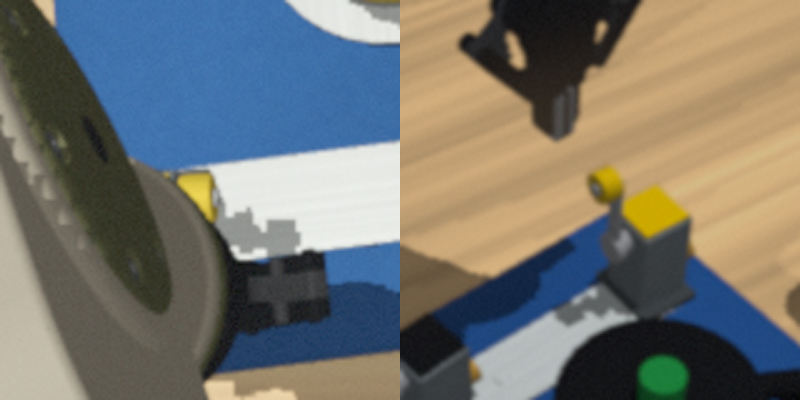

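The crops show the shut finger tips (right half, about (560,130)) on the robot side of the yellow roller, which is untouched at about (605,185). I'll lower the tool and start pushing.

>>> {"name": "play_rows", "arguments": {
  "rows": [
    [[0,0,-0.17],0,-1],
    [[0,0,-0.33],0,-1],
    [[0,0,-0.33],0,-1]
  ]
}}

```text
time: 4.03
ee_pos: [0.4967, 0.1371, 0.1366]
eef_rot: [3.141, 0.003, 0.111]
wrist_force: [0.1, 0.1, -0.2]
opening: -0.0004
finger_force: 0.0
```

>>> {"name": "play_rows", "arguments": {
  "rows": [
    [[0.1,0.01,0],0,-1],
    [[0.2,0.02,0],0,-1],
    [[0.3,0.03,0],0,-1],
    [[0.4,0.045,0],0,-1],
    [[0.4,0.045,0],0,-1]
  ]
}}

```text
time: 4.65
ee_pos: [0.5384, 0.142, 0.138]
eef_rot: [-3.141, 0.0, 0.111]
wrist_force: [-1.2, -1.9, 0.7]
opening: 0.0001
finger_force: 0.8
```

```bash
python3 - <<'E'
from h import *
T=read_camera("top")["pixels"][:,:,::-1];S=read_camera("scene")["pixels"][:,:,::-1]
f=lambda i,r,c:cv2.resize(i[r:r+160,c:c+160],(400,400),interpolation=cv2.INTER_CUBIC)
cv2.imwrite("pics/push1.png",np.hstack([f(T,220,110),f(S,90,270)]))
print(sense()["wrist_force"])
E
```

```text
[-2.06640246 -0.67722912  0.42328482]
```

View pics/push1.png

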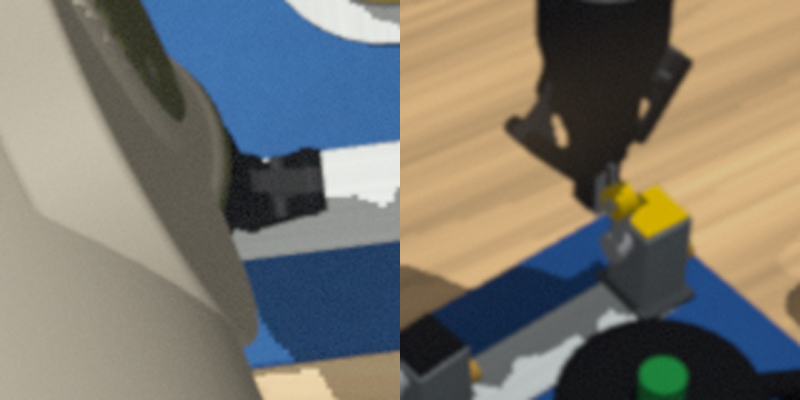

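The roller is now in contact with the fingers (right crop, about (622,200)) and deflected about 16 mm. I'll push it further, hold, and check.

>>> {"name": "play_rows", "arguments": {
  "rows": [
    [[0.09,0.01,0],0,-1],
    [[0.18,0.02,0],0,-1],
    [[0.25,0.03,0],0,-1],
    [[0.25,0.03,0],0,-1],
    [[0.25,0.03,0],0,-1]
  ]
}}

```text
time: 5.38
ee_pos: [0.5606, 0.1448, 0.1361]
eef_rot: [3.141, 0.006, 0.111]
wrist_force: [-8.4, -1.3, -4.9]
opening: -0.0001
finger_force: 5.4
```

```bash
python3 - <<'E'
from h import *
c=read_camera("scene");S=c["pixels"][:,:,::-1]
cv2.imwrite("pics/push2.png",cv2.resize(S[130:230,300:420],(720,600),interpolation=cv2.INTER_CUBIC))
print(sense()["wrist_force"])
for a in(0,.5,.6,.7,.8):
    s=.06*np.sin(a); u,v=proj(c,[.544+s*.994,.1435+s*.11,.1+.06*np.cos(a)]); print(a,(u-300)*6,(v-130)*6)
E
```

```text
[-8.55226847 -1.79598734 -6.21847907]
0 305.9957135226605 200.2977029874329
0.5 377.8732364858821 282.63272038354853
0.6 390.407155228738 302.5573992556697
0.7 401.94860883195076 323.10644612759216
0.8 412.35939892075726 344.02955218022674
```

View pics/push2.png

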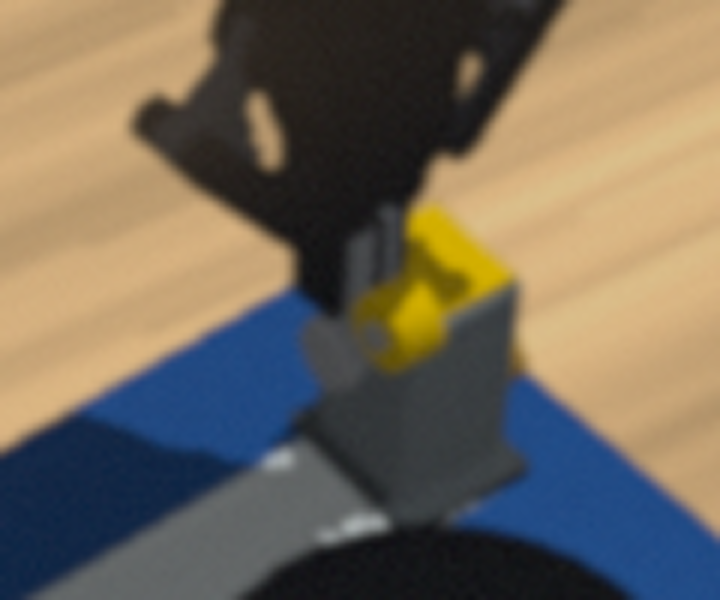

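The yellow roller is at about (400,325) in the crop. Its predicted position at 0.7 rad is (402,323), so the switch is clearly tripped. I'll hold a little longer, then back off.

>>> {"name": "play_rows", "arguments": {
  "rows": [
    [[0,0,0],0,-1],
    [[0,0,0],0,-1],
    [[0,0,0],0,-1],
    [[0,0,0],0,-1]
  ]
}}

```text
time: 5.92
ee_pos: [0.5605, 0.1448, 0.1362]
eef_rot: [3.141, 0.006, 0.112]
wrist_force: [-8.1, -0.2, -6.0]
opening: 0.0002
finger_force: 5.4
```

>>> {"name": "play_rows", "arguments": {
  "rows": [
    [[-0.15,-0.02,0],0,-1],
    [[-0.3,-0.03,0],0,-1],
    [[-0.45,-0.05,0],0,-1],
    [[-0.6,-0.065,0],0,-1],
    [[-0.75,-0.08,0],0,-1]
  ]
}}

```text
time: 6.55
ee_pos: [0.4883, 0.1374, 0.1388]
eef_rot: [-3.141, -0.002, 0.111]
wrist_force: [-1.0, -0.7, 0.5]
opening: 0.0002
finger_force: 0.0
```

>>> {"name": "play_rows", "arguments": {
  "rows": [
    [[0,0,0.25],0,-1],
    [[0,0,0.5],0,-1],
    [[0,0,0.75],0,-1],
    [[0,0,1],0,-1],
    [[0,0,1],0,-1]
  ]
}}

```text
time: 7.18
ee_pos: [0.4892, 0.1377, 0.2406]
eef_rot: [-3.141, -0.005, 0.111]
wrist_force: [-0.6, -0.1, -0.0]
opening: -0.0005
finger_force: 0.0
```

```bash
python3 - <<'E'
from h import *
c=read_camera("scene");S=c["pixels"][:,:,::-1]
cv2.imwrite("pics/end.png",S); s=sense(); print(s["wrist_force"],s["joint_velocities"],proj(c,[.544,.1435,.16]))
E
```

```text
[ 0.23809434  0.49762018 -0.59935127] [-0.000548    0.01777007  0.00432814  0.03442506  0.00201354 -0.00661909
 -0.00243083] (np.float64(350.9992855871101), np.float64(163.38295049790548))
```

View pics/end.png

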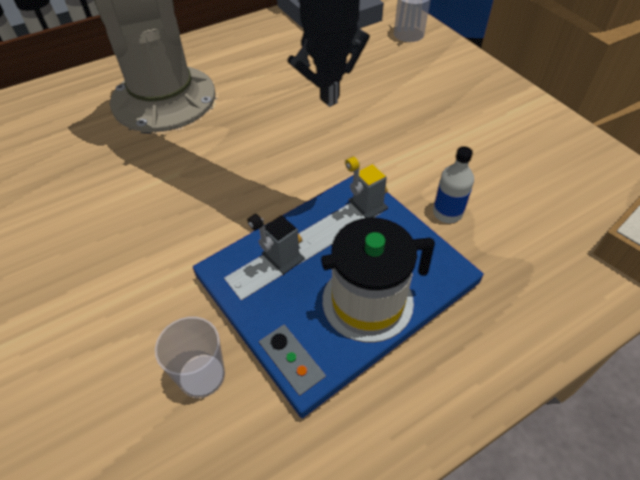

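The yellow roller is back at (352,163). The black roller at (257,222) and the can knob at (375,243) haven't moved, and the gripper is clear of everything.

```bash
python3 -c "
from plant import ticket; print(ticket.close_job())"
```

```text
the job is handed in; nothing more can be done
None
```

I pushed the yellow-roller switch to about 0.7 rad (40°) towards the can's side, held it for over 0.5 s and let it spring upright; the black roller and paint can look unmoved in the final picture, and the job is handed in (no verdict was returned).

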